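# Prop the dust-intake hatch with its stay

## Robot

A 6-joint arm with a two-finger parallel gripper is mounted at the origin on the work surface. World frame = base frame: x ahead of the robot, y to its left, z up, the work surface at z = 0. Lengths are in m, angles in rad, forces in N, time in s.
With the tool pointing down it reaches from about 0.4 to 0.825 m from the base axis. Payload 7 kg.
Tool frame: the origin (TCP) lies on the mounting face of the last link; the fingertips stand 173 mm ahead of it and the grasp point (between the pads) lies manip.grip_depth ahead of it (manip.grip_depth is the distance from the TCP to the grasp point, in m); z points along the fingers, y is the direction in which the jaws open and shut (so a half turn about z gives the same grasp; the last joint's range is limited). The gripper opens to 85 mm and grips with 20 to 120 N. Pads are 22 mm wide; open, the fingers measure 114 mm over their backs; the gripper's body (76 mm by 85 mm) begins 54 mm behind the grasp point. The pads swing forward as they close: fully open they stand 13 mm farther back than shut.
Start: joints at [-0.846, 0.359, 0.012, 0, -1.224, -0.288], TCP at [0.286, -0.612, 0.405] pointing down, gripper open.
Joint ranges: [-3.07, 3.07], [-1.43, 2.12], [-1.02, 1.25], [-3.03, 1.67], [-3.05, -0], [-3.03, 3.03]. Speed limits (rad/s): [2.39, 2.39, 3.01, 3.14, 3.14, 3.14].

## Interface

Orientations are given as [roll, pitch, yaw] about the fixed x, y, z axes, in that order (R = Rz(yaw) Ry(pitch) Rx(roll)).
In Python, from rig import manip gives the robot as it stands.
- The arm moves only by the tool carry_out, never from a script. Its argument "series" is text: rows parted by semicolons, each of 5 numbers parted by spaces: the closure in counts, from 0 (fully open) to 255 (shut), then the shift along the world's x, y, z in m, then the turn about the world's z in degrees. A call has 1 to 10 rows; each row is the pose to reach, as a shift and turn from the pose commanded when the call began; what a row does not reach only later rows make up. A row lasts 1/8 s, in which the tool goes at most 62.5 mm and 10.7 degrees, less where a joint would pass 70% of its speed; a pose out of reach is approached as far as the arm can. A call with a gripper value outside its range is refused whole. The fingers move at their own pace and stop on an object; the grip force is fixed at half the most. Time passes only in rows, so rows that repeat a pose let the fingers close. It gives the time, the measured TCP pose, the force and the opening at its end, in the units of the state.
- manip.state(): the state, without advancing time (a new reading comes with each control period).
- manip.capture(name): name is "side" or "top"; returns the picture (420x560x3 uint8, red, green, blue); there is no depth.
- manip.camera_params(name): a dict with "fx", "fy", "cx", "cy" (pixels), "k1" (the pictures are not rectified: a ray, as slopes to the right and down, at radius r is drawn at 1 + k1 r^2 times it, then the intrinsics apply), "position" and "orientation" of the camera in the world. Camera axes: x right, y down, z forward; pixel columns grow to the right and rows downward; lengths in m; the calibration is good to about 2 mm. A picture is of the moment at which its call begins. camera_params takes no time and is no camera call.
- manip.hand_in(): hands the job in, once; it reports no verdict.
Trained networks look in the newest picture that a camera, given by its name, has taken for a name from the list of things; names that differ only in an ending like _2 or _b are one class to them, and where a whole thing is asked for, a point or a joint stands for the part that bears it (a point fixed in the world has none). Each returns a list of dicts, best first, with "score" (0 to 1); they miss things now and then, are a little off and sometimes report something else, mostly with a low value. They report only what shows in the picture. A call takes as long as a camera call.
- manip.search_frame(camera, name): "position" ([x, y, z] in m, in world coordinates, good to about 4 mm: the middle of the surface that is visible of it).
- manip.landmark_of(camera, name): "position" ([x, y, z] in m, in world coordinates, good to about 4 mm: a listed point, or the origin of a listed thing).
The state is a dict: "clock": time; "joint_positions": joint angles; "joint_velocities": joint speeds; "joint_efforts": joint torques, N m; "position": TCP position; "tool_rot": TCP orientation; "wrist_force": force on the tool from outside, world axes, zero at the start; "torque": the same for the moment, N m; "gripper_width": opening from 0.0 (shut) to 1.0 (fully open).
Only numpy, scipy, OpenCV 4.12 (cv2) and the standard library are available. Lean on these libraries where they do the work, as an engineer would, in place of code of your own. Each camera call takes 0.05 s, during which the arm holds its last target. There are 200 camera calls.

## Task

The dust-extraction box on the carving bench has a hinged hatch with a wooden stay arm, which now lies off its peg. Lift the stay by its ball knob, swing it across and drop its middle hole over the steel peg on the sill, so that the stay lies flat again and holds the hatch half open, then let go.

Things in the scene. Friction and masses are not known exactly. Their poses are not given: they have to be found in the camera images.
- stay_knob (a point): Centre of the wooden ball knob (36 mm diameter) on the stay's tail, 56 mm above the bench when level. The stay is a flat wooden bar 307 x 52 x 10 mm, top 26 mm above the bench. x along the bar away from its pivot on the hatch, y across, z up. The pivot, 265 mm behind the knob, lets the bar swivel and tilt up freely (to 0.7 rad); it falls back level. About 160 g; the ball may turn in the grip.
- middle_hole (a point): Centre of the middle one of three equal round through holes (34 mm diameter) in the stay, half-way through its thickness: 175 mm from the pivot, 90 mm short of the knob along the bar, 21 mm above the bench when level. The other two holes lie 45 mm either side of it along the bar. Same axes as stay_knob.
- peg_tip (a point): Domed top of the fixed upright steel peg (12 mm diameter) near the sill's end, 35 mm above the bench, 21 mm above the sill. Axes of the box: z up, x from the sill into the box, y along the sill towards the hatch's upright hinge, which is 40 mm along x and 260 mm along y from the peg. The stay starts clear of the peg on its -x side, so it must be lifted over the top.
- hatch (a joint): Opening of the plywood hatch, rad: 0 closed (it points along the box's -y from its hinge), growing to 1.5 as it swings out to -x. The stay's pivot is under its lower edge, 150 mm from the hinge line. It turns with slight friction, stays where left, and follows when the stay is moved. With the middle hole centred on the peg it reads about 0.84.

How it is judged:
At the end, for the whole second after the job is handed in: The peg stands in the stay's middle hole (hole centre within 16 mm of the peg, sideways; the hole itself allows 11 mm), the stay lies level (hole centre within 6 mm and knob within 8 mm of their level heights) and the hatch is at rest (horizontal distance between middle_hole and peg_tip below 0.016 m and height (world z) of middle_hole below 0.027 m and height (world z) of stay_knob below 0.064 m and velocity of joint hatch between -0.05 and 0.05 rad/s); the robot touches nothing.
It also fails if it takes over 40 s, if anything falls off the work surface, if the arm or the gripper's body presses on something with over 40 N, if the wrist force passes 120 N, or if a joint passes its speed limit or range.

## Working session

There is one attempt and no reset: what is moved stays moved. The work goes in short steps, Python scripts to look and compute and a tool call to move; the robot and the scene stay as the last step left them, time stands still between calls to the robot, and variables do not carry over. Pictures are saved under pics/ and viewed, about 8 in all and at most 12, crops included, and the job is handed in when it is done.

Besides the shell and the picture viewer there is one more tool, called after "Request:" as name(argument=value, ...) on one line, values as JSON. carry_out: Moves the arm, as the interface text tells. Its arguments: {"type":"object","properties":{"series":{"type":"string"}},"required":["series"]}

```bash
mkdir -p pics; python3 - <<'E'
from rig import manip
import cv2
s=manip.state(); print(s['clock'],s['position'],s['tool_rot'],s['gripper_width'],manip.grip_depth)
for c in("side","top"):
    cv2.imwrite(f"pics/{c}0.png",manip.capture(c)[:,:,::-1])
    print(c,manip.camera_params(c))
    for n in("stay_knob","middle_hole","peg_tip"):
        for r in manip.landmark_of(c,n)[:2]: print(c,n,r)
E
```

```text
0.0 [ 0.28544646 -0.61145347  0.40376578] [ 3.13991793e+00 -1.40349801e-04 -2.70497285e+00] 0.9985763769422966 0.1547
side {'fx': 476.2130684649973, 'fy': 476.2130684649973, 'cx': 282.5571591847685, 'cy': 213.41436488600482, 'k1': -0.12260918102176485, 'position': array([0.43783584, 0.53470077, 0.60239719]), 'orientation': array([-2.31889134,  0.02057311, -2.87735999])}
side stay_knob {'position': [0.526, -0.2557, 0.0521], 'score': 0.61}
side middle_hole {'position': [0.4673, -0.1832, 0.0196], 'score': 0.97}
top {'fx': 442.1170265463541, 'fy': 442.1170265463541, 'cx': 279.2800893396745, 'cy': 204.3714570514466, 'k1': -0.04692358481832271, 'position': array([ 0.40831286, -0.01596617,  0.8726791 ]), 'orientation': array([-2.91560289, -0.00350156, -1.40806249])}
top stay_knob {'position': [0.5246, -0.2475, 0.0581], 'score': 0.86}
top middle_hole {'position': [0.4628, -0.1857, 0.0193], 'score': 0.67}
top peg_tip {'position': [0.566, -0.1111, 0.0334], 'score': 0.65}
```

View pics/top0.png

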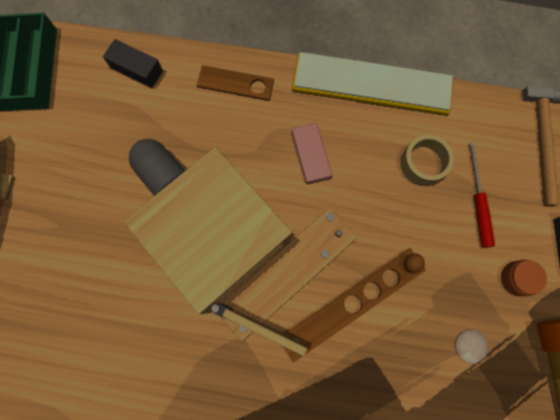

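View pics/side0.png

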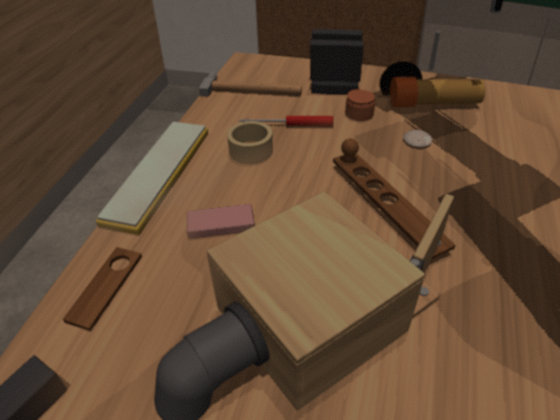

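```bash
cat >h.py <<'E'
import numpy as np,cv2
from scipy.spatial.transform import Rotation as R
from rig import manip
def cam(c):
    p=manip.camera_params(c); K=np.array([[p['fx'],0,p['cx']],[0,p['fy'],p['cy']],[0,0,1]]); return p,K,np.array([p['k1'],0,0,0,0.]),R.from_euler('xyz',p['orientation']).as_matrix()
def ray(c,uv,z):
    p,K,d,M=cam(c); n=cv2.undistortPoints(np.array([[uv]],float),K,d)[0,0]
    v=M@[n[0],n[1],1]; return p['position']+v*(z-p['position'][2])/v[2]
def proj(c,X):
    p,K,d,M=cam(c); q=M.T@(np.array(X)-p['position']); return cv2.projectPoints(q.reshape(1,1,3),np.zeros(3),np.zeros(3),K,d)[0].ravel()
E
python3 - <<'E'
from h import *
for n,uv,z in[("knob",(414,263),.056),("h3",(391,278),.026),("mid",(372,291),.026),("h1",(352,303),.026),("pivot",(295,345),.026),("a",(330,217),.014),("b",(339,234),.035),("c",(325,254),.014),("hinge",(215,309),.1)]: print(n,ray("top",uv,z).round(4))
print(ray("side",(349,148),.056))
im=cv2.imread("pics/top0.png"); cv2.imwrite("pics/crop.png",cv2.resize(im[190:370,190:440],None,fx=3.2,fy=3.2,interpolation=cv2.INTER_CUBIC))
E
```

```text
knob [ 0.5248 -0.2524  0.056 ]
h3 [ 0.4937 -0.2203  0.026 ]
mid [ 0.4637 -0.1873  0.026 ]
h1 [ 0.4357 -0.1528  0.026 ]
pivot [ 0.3436 -0.0589  0.026 ]
a [ 0.5946 -0.0903  0.014 ]
b [ 0.56   -0.1101  0.035 ]
c [ 0.5203 -0.0908  0.014 ]
hinge [0.3855 0.0887 0.1   ]
[ 0.52437997 -0.24630714  0.056     ]
```

View pics/crop.png

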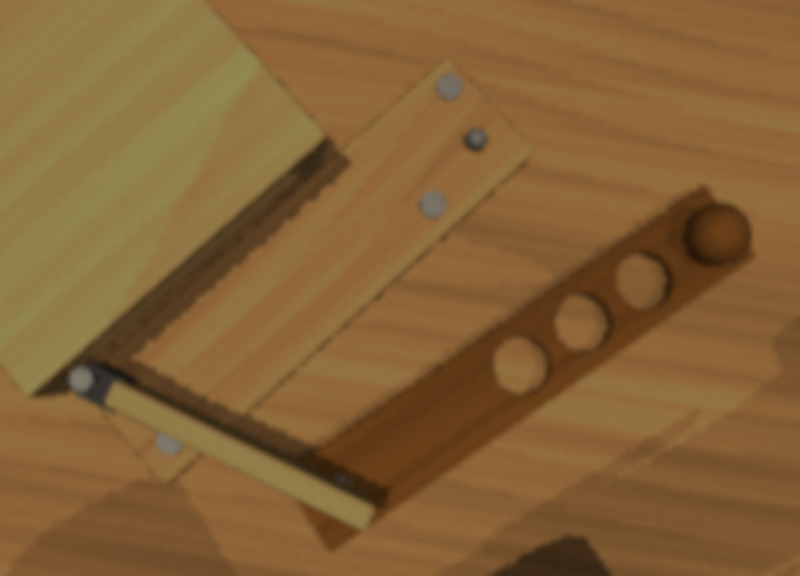

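Top view: the peg's dark dome is at (338,233), between two flat screws, at about (0.562, -0.110). The knob is at (414,263), the holes at (352,303), (372,291) and (391,278), and the hinge at (215,309). The peg-to-hinge distance comes out at 0.266 m (should be 0.263). Moving above the knob with the jaws across the bar.

Request:
carry_out(series="0 0.03 0.045 0 -9; 0 0.06 0.09 0 -18; 0 0.09 0.135 -0.01 -27; 0 0.12 0.18 -0.02 -36; 0 0.15 0.225 -0.04 -45; 0 0.18 0.27 -0.06 -54; 0 0.21 0.315 -0.08 -63; 0 0.24 0.3615 -0.094 -72; 0 0.24 0.3615 -0.094 -74; 0 0.24 0.3615 -0.094 -74")

```text
clock: 1.65
position: [0.5257, -0.2499, 0.3108]
tool_rot: [-3.141, -0.0, 2.289]
wrist_force: [0.7, -0.6, -0.7]
gripper_width: 1.002
```

```bash
python3 - <<'E'
from h import *
s=manip.state(); print(s['clock'],s['position'],s['tool_rot'],s['joint_positions'],s['wrist_force'])
for c in("side","top"):
    im=manip.capture(c); cv2.imwrite(f"pics/{c}1.png",im[:,:,::-1])
    for n in("stay_knob","middle_hole","peg_tip"):
        for r in manip.landmark_of(c,n)[:2]: print(c,n,r)
a,b=cv2.imread("pics/side1.png")[40:280,250:470],cv2.imread("pics/top1.png")[180:420,250:470]
cv2.imwrite("pics/pair1.png",cv2.resize(np.hstack([a,b]),None,fx=1.8,fy=1.8,interpolation=cv2.INTER_CUBIC))
E
```

```text
1.65 [ 0.52567155 -0.24988823  0.31076514] [-3.14141565e+00 -4.90777460e-05  2.28879421e+00] [-1.07910302e-01  2.85496731e-01 -3.24030815e-01  1.18121421e-04
 -9.61424856e-01 -2.31575208e+00] [ 0.74026539 -0.64765137 -0.66735062]
side stay_knob {'position': [0.5235, -0.2561, 0.0551], 'score': 0.6}
side middle_hole {'position': [0.4647, -0.1824, 0.0232], 'score': 0.82}
top stay_knob {'position': [0.5242, -0.2479, 0.0572], 'score': 0.46}
```

View pics/pair1.png

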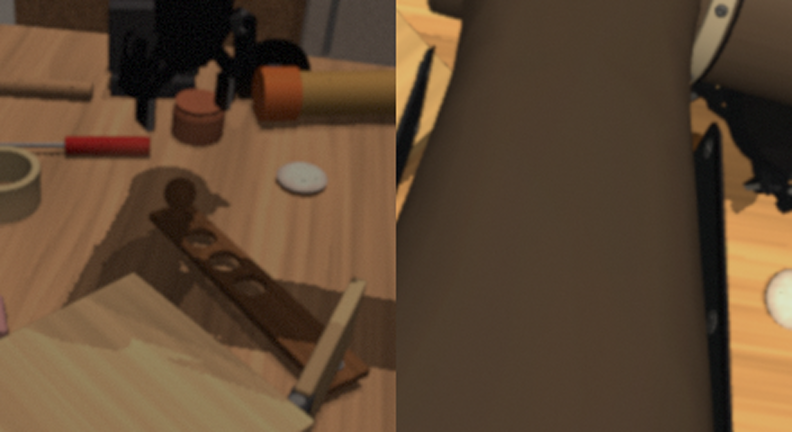

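The side view shows the open gripper straight above the knob, which sits at about (350,147) in the full image. Descend and close.

Request:
carry_out(series="0 -0.001 0 -0.03 0; 0 -0.001 0 -0.06 0; 0 -0.001 0 -0.085 0; 0 -0.001 0 -0.1 0; 0 -0.001 0 -0.1 0; 255 -0.001 0 -0.1 0; 255 -0.001 0 -0.1 0; 255 -0.001 0 -0.1 0; 255 -0.001 0 -0.1 0; 255 -0.001 0 -0.1 0")

```text
clock: 3.3
position: [0.5246, -0.2501, 0.211]
tool_rot: [3.141, 0.0, 2.287]
wrist_force: [1.2, -0.7, 0.3]
gripper_width: 0.391
```

```bash
python3 - <<'E'
from h import *
s=manip.state(); print(s['clock'],s['position'],s['wrist_force'],s['gripper_width'],manip.grip_depth)
im=manip.capture("side")[40:280,230:470,::-1]; cv2.imwrite("pics/side2.png",cv2.resize(im,None,fx=2.4,fy=2.4,interpolation=cv2.INTER_CUBIC))
E
```

```text
3.3 [ 0.52464663 -0.25010687  0.21095474] [ 1.15127709 -0.74957039  0.2688949 ] 0.390634283727472 0.1547
```

View pics/side2.png

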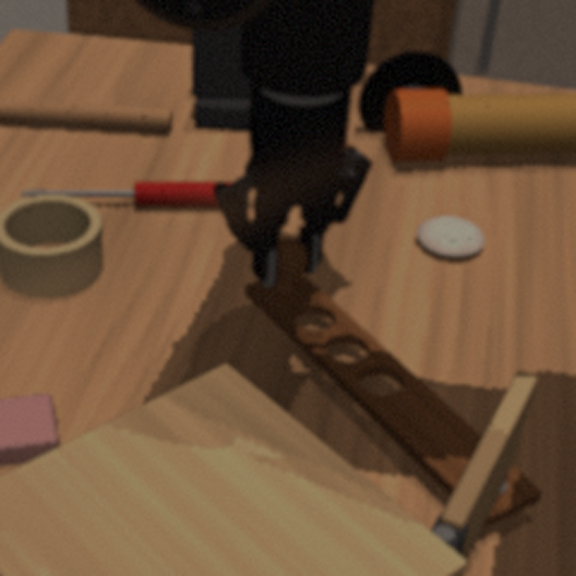

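Width is 33 mm, so the 36 mm ball is held close to its middle. The side view shows the fingers either side of the knob. Lift about 64 mm along the tilt arc.

Request:
carry_out(series="255 -0.002 0.002 0.012 0; 255 -0.004 0.005 0.025 0; 255 -0.006 0.007 0.038 0; 255 -0.008 0.01 0.05 0; 255 -0.01 0.012 0.06 0; 255 -0.011 0.013 0.066 0; 255 -0.011 0.013 0.066 0; 255 -0.011 0.013 0.066 0")

```text
clock: 4.35
position: [0.5136, -0.2372, 0.2765]
tool_rot: [-3.141, -0.0, 2.287]
wrist_force: [0.7, 0.1, -2.5]
gripper_width: 0.39
```

```bash
python3 - <<'E'
from h import *
s=manip.state(); print(s['clock'],s['position'],s['wrist_force'],s['gripper_width'])
im=manip.capture("side")[40:280,230:470,::-1]; cv2.imwrite("pics/side3.png",cv2.resize(im,None,fx=2.4,fy=2.4,interpolation=cv2.INTER_CUBIC))
E
```

```text
4.35 [ 0.51355215 -0.23720831  0.27646902] [ 0.69594196  0.09609994 -2.53040069] 0.3895525665709231
```

View pics/side3.png

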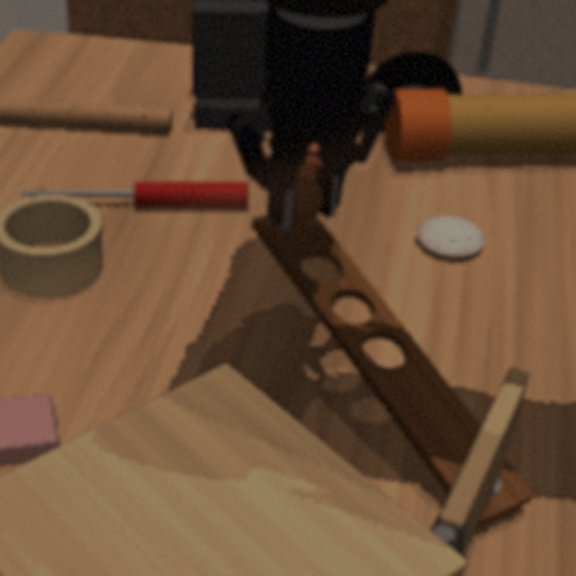

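The stay is lifted and tilted, and the knob is held. Swing it across.

Request:
carry_out(series="255 0.018 0.011 0 4; 255 0.036 0.0225 0 8; 255 0.052 0.035 0 13; 255 0.068 0.048 0 17; 255 0.082 0.062 0 21; 255 0.096 0.0765 0 25; 255 0.107 0.092 0 30; 255 0.118 0.107 0 34; 255 0.118 0.107 0 34; 255 0.118 0.107 0 34")

```text
clock: 5.65
position: [0.6314, -0.1296, 0.2758]
tool_rot: [3.141, -0.001, 2.879]
wrist_force: [0.7, 5.4, -2.7]
gripper_width: 0.389
```

```bash
python3 - <<'E'
from h import *
s=manip.state(); print(s['clock'],s['position'],s['tool_rot'],s['wrist_force'],s['gripper_width'])
im=manip.capture("side"); cv2.imwrite("pics/s4.png",im[:,:,::-1])
print(manip.landmark_of("side","middle_hole")[:2],manip.landmark_of("side","peg_tip")[:2])
cv2.imwrite("pics/side4.png",cv2.resize(im[60:280,220:450,::-1],None,fx=2.6,fy=2.6,interpolation=cv2.INTER_CUBIC))
print(proj("side",[.562,-.110,.035]))
E
```

```text
5.65 [ 0.63143554 -0.12962036  0.27577849] [ 3.14088218e+00 -1.33333295e-03  2.87895206e+00] [ 0.66967405  5.40224456 -2.6595662 ] 0.38891279312371235
[{'position': [0.5594, -0.1058, 0.0646], 'score': 0.81}] [{'position': [0.5612, -0.1121, 0.0376], 'score': 0.76}]
[315.66021975 196.73873821]
```

View pics/side4.png

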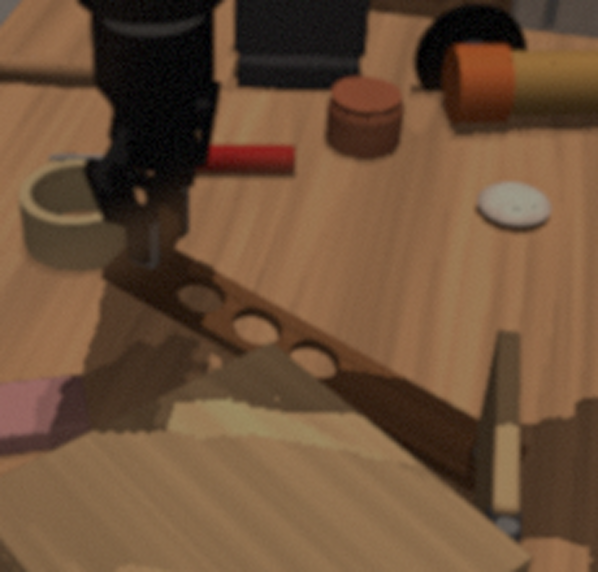

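```bash
python3 - <<'E'
from h import *
print(ray("side",(318.8,186.2),.069),ray("side",(318.8,186.2),.064))
im=cv2.imread("pics/top0.png")
print(ray("top",(338.4,233.1),.035))
rs=[]
for i in range(3):
    manip.capture("side")
    for n in("middle_hole","peg_tip"): print(n,manip.landmark_of("side",n)[:1])
E
```

```text
[ 0.55518161 -0.10028081  0.069     ] [ 0.5562816  -0.10623305  0.064     ]
[ 0.56150331 -0.10872183  0.035     ]
middle_hole [{'position': [0.5589, -0.1079, 0.0633], 'score': 0.78}]
peg_tip []
middle_hole [{'position': [0.5611, -0.1055, 0.065], 'score': 0.8}]
peg_tip [{'position': [0.5604, -0.1108, 0.0407], 'score': 0.76}]
middle_hole [{'position': [0.5589, -0.1088, 0.0587], 'score': 0.95}]
peg_tip [{'position': [0.5632, -0.1105, 0.0376], 'score': 0.61}]
```

Hole ≈ (0.5585, -0.106) tilted; the aim is (0.557, -0.109). Lower until just above the peg, with a small correction, then check.

Request:
carry_out(series="255 0.003 -0.003 -0.01 0; 255 0.006 -0.005 -0.02 0; 255 0.009 -0.006 -0.032 0; 255 0.009 -0.006 -0.032 0; 255 0.009 -0.006 -0.032 0")

```text
clock: 6.88
position: [0.6405, -0.1377, 0.2446]
tool_rot: [-3.138, -0.001, 2.884]
wrist_force: [-0.5, -4.7, -0.8]
gripper_width: 0.39
```

```bash
python3 - <<'E'
from h import *
s=manip.state(); print(s['clock'],s['position'],s['wrist_force'],s['gripper_width'])
for i in range(4):
    im=manip.capture("side")
    for n in("middle_hole","peg_tip"): print(n,manip.landmark_of("side",n)[:1])
cv2.imwrite("pics/side5.png",cv2.resize(im[130:250,240:400,::-1],None,fx=4.5,fy=4.5,interpolation=cv2.INTER_CUBIC))
E
```

```text
6.875 [ 0.64049079 -0.13771851  0.24462131] [-0.46147119 -4.67976629 -0.81991308] 0.3900358008207423
middle_hole [{'position': [0.564, -0.1111, 0.0414], 'score': 0.82}]
peg_tip [{'position': [0.5635, -0.1104, 0.0398], 'score': 0.88}]
middle_hole [{'position': [0.5648, -0.112, 0.0414], 'score': 0.83}]
peg_tip [{'position': [0.5638, -0.1101, 0.0388], 'score': 0.74}]
middle_hole [{'position': [0.5613, -0.1107, 0.0433], 'score': 0.6}]
peg_tip [{'position': [0.5637, -0.1083, 0.0406], 'score': 0.59}]
middle_hole [{'position': [0.5624, -0.1098, 0.0435], 'score': 0.79}]
peg_tip [{'position': [0.5661, -0.1092, 0.0385], 'score': 0.8}]
```

View pics/side5.png

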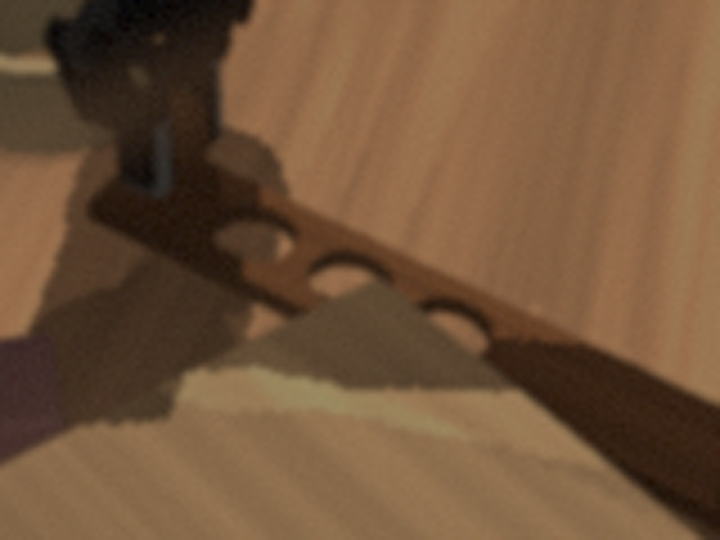

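Hole (0.563, -0.111) and peg (0.564, -0.1095) agree within 2 mm, though the view is partly hidden by the box corner. Lower the rest gently.

Request:
carry_out(series="255 0.002 0 -0.008 0; 255 0.004 -0.001 -0.016 0; 255 0.005 -0.001 -0.024 0; 255 0.006 -0.001 -0.03 0; 255 0.006 -0.001 -0.033 0; 255 0.006 -0.001 -0.033 0; 255 0.006 -0.001 -0.033 0")

```text
clock: 8.35
position: [0.6465, -0.1368, 0.2119]
tool_rot: [3.141, 0.0, 2.88]
wrist_force: [-0.9, 4.5, 0.9]
gripper_width: 0.387
```

```bash
python3 - <<'E'
from h import *
s=manip.state(); print(s['clock'],s['position'],s['wrist_force'],s['gripper_width'])
for i in range(4):
    im=manip.capture("side")
    for n in("middle_hole","peg_tip","stay_knob"): print(n,manip.landmark_of("side",n)[:1])
E
```

```text
8.35 [ 0.64651404 -0.13678557  0.21192301] [-0.90791928  4.49321887  0.87020703] 0.38684518683551955
middle_hole [{'position': [0.5616, -0.105, 0.0213], 'score': 0.87}]
peg_tip [{'position': [0.5637, -0.1106, 0.0359], 'score': 0.97}]
stay_knob [{'position': [0.6468, -0.1382, 0.0551], 'score': 0.56}]
middle_hole [{'position': [0.5605, -0.109, 0.0218], 'score': 0.93}]
peg_tip [{'position': [0.5608, -0.1093, 0.0388], 'score': 0.62}]
stay_knob [{'position': [0.646, -0.1398, 0.0557], 'score': 0.72}]
middle_hole [{'position': [0.5614, -0.1069, 0.0206], 'score': 0.81}]
peg_tip [{'position': [0.5624, -0.1119, 0.04], 'score': 0.88}]
stay_knob [{'position': [0.6438, -0.1369, 0.054], 'score': 0.71}]
middle_hole [{'position': [0.5626, -0.1093, 0.0236], 'score': 0.65}]
peg_tip [{'position': [0.562, -0.1073, 0.0372], 'score': 0.77}]
stay_knob [{'position': [0.6458, -0.1377, 0.0523], 'score': 0.97}]
```

Level, with hole and peg coinciding and about 1 N of vertical force. Open partly (the tape ring is nearby) and withdraw upward.

Request:
carry_out(series="90 0 0 0 0; 90 0 0 0 0; 90 0 0 0 0; 90 0 0 0.03 0; 90 0 0 0.07 0; 90 0 0 0.12 0; 90 0.01 -0.05 0.15 0; 90 0.01 -0.1 0.17 0; 90 0.01 -0.15 0.17 0; 90 0.01 -0.2 0.17 0")

```text
clock: 10.4
position: [0.6563, -0.3387, 0.3823]
tool_rot: [-3.141, 0.001, 2.881]
wrist_force: [0.8, 0.0, 0.2]
gripper_width: 0.649
```

Request:
carry_out(series="90 -0.03 -0.05 0 0; 90 -0.06 -0.1 0 0; 90 -0.09 -0.14 0 0; 90 -0.12 -0.18 0 0; 90 -0.15 -0.2 0 0; 90 -0.15 -0.2 0 0")

```text
clock: 11.15
position: [0.5041, -0.539, 0.3817]
tool_rot: [-3.141, -0.001, 2.877]
wrist_force: [-0.3, -0.5, 0.3]
gripper_width: 0.647
```

```bash
python3 - <<'E'
from h import *
s=manip.state(); print(s['clock'],s['position'],s['wrist_force'],s['gripper_width'])
for c in("side","top"):
    im=manip.capture(c); cv2.imwrite(f"pics/{c}9.png",im[:,:,::-1])
    for n in("middle_hole","peg_tip","stay_knob"): print(c,n,manip.landmark_of(c,n)[:1])
a,b=cv2.imread("pics/side9.png")[100:300,230:450],cv2.imread("pics/top9.png")[160:360,220:440]
cv2.imwrite("pics/pair9.png",cv2.resize(np.hstack([a,b]),None,fx=1.8,fy=1.8,interpolation=cv2.INTER_CUBIC))
E
```

```text
11.15 [ 0.50407157 -0.53900871  0.38171233] [-0.30241723 -0.49472589  0.33752009] 0.6474214202275786
side middle_hole [{'position': [0.5577, -0.1093, 0.0223], 'score': 0.88}]
side peg_tip [{'position': [0.565, -0.1076, 0.0401], 'score': 0.57}]
side stay_knob [{'position': [0.6427, -0.1403, 0.0536], 'score': 0.77}]
top middle_hole [{'position': [0.5542, -0.1135, 0.0193], 'score': 0.95}]
top peg_tip [{'position': [0.5651, -0.11, 0.0346], 'score': 0.97}]
top stay_knob [{'position': [0.6436, -0.132, 0.0585], 'score': 0.6}]
```

View pics/pair9.png

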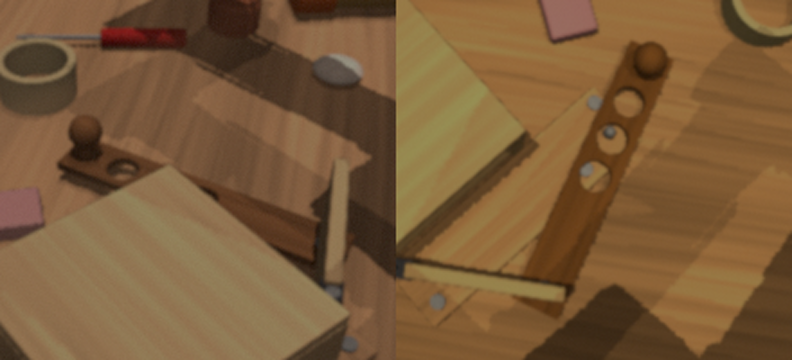

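The peg's dome shows inside the middle hole at crop (609,131), full image (338,233). The bar lies flat and the gripper is well clear. Handing in.

```bash
python3 -c "
from rig import manip
print(manip.hand_in())"
```

```text
the job is handed in; nothing more can be done
None
```

The stay's middle hole is over the peg, with the stay lying flat, and I have let go and handed the job in at about 11 s. I gripped the ball knob across the bar, lifted it about 65 mm, swung it over the peg, lowered it, and moved the arm away.

- **Peg in hole:** the last top picture shows the peg's dome inside the middle hole, off-centre. The networks put the hole centre about 7 mm (side) to 11 mm (top) from the peg. Before release the side view gave about 2 mm. All are under the 16 mm limit, but the top reading sits at the 11 mm the hole allows.
- **Level:** the hole read 19–22 mm high and the knob 54–59 mm, both level.
- **Forces:** wrist readings stayed below about 6 N wherever I checked, and were near zero after withdrawal.
- **Not checked:** I did not measure the hatch's speed; I only saw the hatch in single pictures.

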